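# Coating check: shut the board fixture and hold the pen gauge on the ringed spot

### The arm

A 6-joint arm with a two-finger parallel gripper is mounted at the origin on the work surface. World frame = base frame: x ahead of the robot, y to its left, z up, the work surface at z = 0. Lengths are in m, angles in rad, forces in N, time in s.
With the tool pointing down it reaches from about 0.4 to 0.825 m from the base axis. Payload 7 kg.
Tool frame: the origin (TCP) lies on the centre line of the jaws, within the pads' length; the fingertips stand 22 mm ahead of it and the grasp point (between the pads) lies 3 mm ahead of it; z points along the fingers, y is the line along which they close (so a half turn about z gives the same grasp; the last joint's range is limited). The gripper opens to 88 mm and grips with 3 to 60 N. Pads are 19 mm wide; open, the fingers measure 130 mm over their backs; the gripper's body (78 mm by 193 mm) begins 47 mm behind the grasp point.
Start: joints at [-0.846, 0.359, 0.012, 0, -1.224, -0.288], TCP at [0.286, -0.612, 0.249] pointing down, gripper open.
Joint ranges: [-3.07, 3.07], [-1.43, 2.12], [-1.02, 1.25], [-3.03, 1.67], [-3.05, -0], [-3.03, 3.03]. Speed limits (rad/s): [2.39, 2.39, 3.01, 3.14, 3.14, 3.14].

### API

Orientations are given as [roll, pitch, yaw] about the fixed x, y, z axes, in that order (R = Rz(yaw) Ry(pitch) Rx(roll)).
In Python, from station import arm gives the robot as it stands.
- The arm moves only by the tool arm_command, never from a script. Its argument "series" is one flat list of numbers, 7 for each row, row after row: the turn, a rotation vector about the tool's x, y, z each as a share of 90 degrees, from -1 to 1, then the shift along the tool's x, y, z each as a share of 0.1 m, from -1 to 1, then the opening, from 0 (shut) to 1 (fully open). A call has 1 to 8 rows; each row is the pose to reach, as a shift and turn from the pose commanded when the call began, along the tool's axes at that moment; what a row does not reach only later rows make up. A row lasts 1/8 s, in which the tool goes at most 62.5 mm and 10.7 degrees, less where a joint would pass 70% of its speed; a pose out of reach is approached as far as the arm can. A call with a number of a shift or a turn outside -1 to 1 is refused whole. A call with a gripper value outside its range is refused whole. The fingers move at their own pace and stop on an object; "force" is the grip in N (left out, the last holds). Time passes only in rows, so rows that repeat a pose let the fingers close. It gives the time, the measured TCP pose, the force, the opening and the grip force at its end, in the units of the state.
- arm.get_state(): the state, without advancing time (a new reading comes with each control period).
- arm.grab_frame(name): name is "side" or "top"; returns the picture (480x640x3 uint8, blue, green, red); there is no depth.
- arm.camera_model(name): a dict with "fovy" (degrees; the focal length in pixels is half the picture's height over the tangent of half this angle, whatever the lens; pixels are square), "cx", "cy" (the principal point, pixels), "pose" (4x4, takes a point from camera to world coordinates). Camera axes: x right, y down, z forward; pixel columns grow to the right and rows downward; lengths in m; the calibration is good to about 2 mm. A picture is of the moment at which its call begins. camera_model takes no time and is no camera call.
- arm.job_done(): hands the job in; it is judged then, once.
The state is a dict: "t": time; "q": joint angles; "qd": joint speeds; "joint_efforts": joint torques, N m; "eef_pos": TCP position; "ee_rot": TCP orientation; "force": force on the tool from outside, world axes, zero at the start; "moment": the same for the moment, N m; "width": finger opening in m; "gripper_force": force on a finger pad.
Only numpy, scipy, OpenCV 4.12 (cv2) and the standard library are available. Lean on these libraries where they do the work, as an engineer would, in place of code of your own. Each camera call takes 0.05 s, during which the arm holds its last target. There are 200 camera calls.

### The job

Ease the hold-down frame of the board fixture all the way shut, without letting it slam. Then take the orange pen gauge out of its stand and hold it upright with its sprung tip on the circuit board inside the red ring, pressing gently so that the tip is pushed about half-way in and not down to its stop. Finish while still holding the gauge there in the gripper, touching the board with nothing but its tip, and leave the mug, the parts box and the mouse alone.

Things in the scene. Friction and masses are not known exactly. Their poses are not given: they have to be found in the camera images.
- fixture: board fixture fixed to the bench: aluminium base plate 155 x 200 mm, its top 16 mm above the bench, with a nest holding the circuit board (board centre at fixture x = 0, y = 0). Origin on the bench; +x points to the hinge side (away from the robot), the frame's handle is on the -x side, z up. Hinge axis along y at x = +75, z = 47 mm.
- frame (a joint): angle (rad) of the aluminium hold-down frame (145 x 178 mm, bars 10 mm thick, 0.28 kg) on its hinge: 0 = shut, level over the board, its top 52 mm above the bench; grows as the handle side swings up, 1.57 = upright. Stiff hinge: stays where left, about 3 N at the handle moves it. The board shows through its window, 100 (x) x 142 (y) mm with a small gusset in each corner.
- frame_handle (a point): middle of the frame's handle: black round bar, 12 mm diameter, 110 mm long along the fixture's y, 180 mm from the hinge axis, on an arm at each end, 35 mm (bar centre) in front of the frame. With the frame shut it is 47 mm above the bench, nothing beneath. Can be pinched from above with the fingers closing across the bar, which turns between them.
- frame_hinge (a point): middle of the frame's hinge axis, 47 mm above the bench
- board: green circuit board, 90 (x) x 140 (y) x 2 mm, lying loose but located in the fixture's nest, axes as the fixture's. Origin at the middle of its underside, 30 mm above the bench; its top is 32 mm above the bench. Parts up to 5 mm tall stand at its -y end; the rest is a flat coated copper plane.
- spot (a point): centre of the red ring sticker on the board's flat coated plane, at the height of the board's top (32 mm above the bench). The ring is 24 mm inside and 30 mm outside diameter; it is somewhere different each time, its centre always 28 mm or more from the edges of the frame's window.
- gauge: orange pen gauge, upright in its stand, 165 mm long, about 0.14 kg. Origin: face of its sprung tip (tip out), +z up the gauge. Case 26 (x) x 20 (y) mm from z = 30 to 165 mm, display on -x; steel nose, 15 mm diameter, z = 14 to 30; tip 8 mm diameter. In the stand the tip face is 10 mm and the top 175 mm above the bench, the case is free from 75 mm up; pull straight up 70 mm or more to clear.
- tip_face (a point): centre of the flat face of the gauge's sprung tip; moves with the tip as it is pushed in
- gauge_tip (a joint): how far the gauge's tip is pushed into the nose (m): 0 = fully out, 0.010 = at its stop. Spring: 1.5 N to start it moving, then 0.3 N per mm (3 N half-way in, 4.5 N at the stop).
- stand: black bench stand for the gauge, fixed to the bench: block 51 x 45 mm, 75 mm tall, on a 94 x 70 x 10 mm steel foot, with an upright pocket for the gauge (about 1.5 mm play on each side). Origin under its centre on the bench, axes as the gauge's.
- mug: white mug, 76 mm diameter, 92 mm tall, origin at its underside; bystander
- partsbox: small parts box, 82 x 62 x 32 mm, blue lid, origin at its underside; bystander
- mouse: black computer mouse, 100 x 60 x 33 mm, origin at its underside; bystander
Not all that is in view belongs to the job. What is shaped like the gauge but yellow is not meant. What is shaped like the stand but green is not meant.

How it is judged:
By the outcome, as a careful person would: the job done as asked, in the order asked, and still so for the second after the job is handed in, while the arm keeps its last pose, push and grip.
It also fails if it takes over 51 s, if anything falls off the work surface, if the arm or the gripper's body presses on something with over 40 N, if the wrist force passes 120 N, or if a joint passes its speed limit or range.

## Working session

There is one attempt and no reset: what is moved stays moved. The work goes in short steps, Python scripts to look and compute and a tool call to move; the robot and the scene stay as the last step left them, time stands still between calls to the robot, and variables do not carry over. Pictures are saved under pics/ and viewed, at most 10 in all, crops included, and the job is handed in when it is done.

Besides the shell and the picture viewer there is one more tool, called after "Request:" as a command line: name --argument value ..., lists and objects as JSON in quotes. arm_command: Moves the arm, as the interface text tells. Its arguments: {"type":"object","properties":{"series":{"type":"array"},"force":{"type":"number"}},"required":["series"]}

```bash
mkdir -p pics; ls
python3 - <<'E'
from station import arm
import cv2
for n in("side","top"):
    cv2.imwrite(f"pics/{n}0.png",arm.grab_frame(n)); m=arm.camera_model(n); print(n,m)
print(arm.get_state())
E
```

```text
pics
side {'fovy': 45.650077820507654, 'cx': 320.64664158258427, 'cy': 236.4123200397435, 'pose': array([[-0.9181966 , -0.22557886,  0.32562123,  0.18843138],
       [-0.39586326,  0.49265779, -0.77497134,  0.83887679],
       [ 0.01439732, -0.84047753, -0.54165509,  0.68410576],
       [ 0.        ,  0.        ,  0.        ,  1.        ]])}
top {'fovy': 55.61012549983208, 'cx': 324.56009557271085, 'cy': 239.73730583232168, 'pose': array([[-0.00515354, -0.98177882,  0.18995735,  0.38197238],
       [-0.999812  ,  0.00150801, -0.01933085, -0.0167878 ],
       [ 0.01869216, -0.19002126, -0.98160202,  1.07012686],
       [ 0.        ,  0.        ,  0.        ,  1.        ]])}
{'t': 0.1, 'q': array([-8.45866871e-01,  3.59316123e-01,  1.11717446e-02, -3.07783914e-04,
       -1.22410691e+00, -2.88109871e-01]), 'qd': array([-0.00098648, -0.00094425,  0.00221457, -0.00034684, -0.00137747,
        0.00105465]), 'joint_efforts': array([-3.07535149e-03, -5.84161770e+01,  2.93749666e+01,  7.01547101e+00,
        1.01625390e-02, -5.44839634e-05]), 'eef_pos': array([ 0.28538277, -0.61126486,  0.24772519]), 'ee_rot': array([ 3.14011544e+00, -1.36023747e-04, -2.70487776e+00]), 'force': array([-0.43944927, -0.085638  , -0.26674679]), 'moment': array([ 0.02161596,  0.01147094, -0.01280967]), 'gripper_force': 0.0, 'width': 0.08767948773786771}
```

View pics/side0.png

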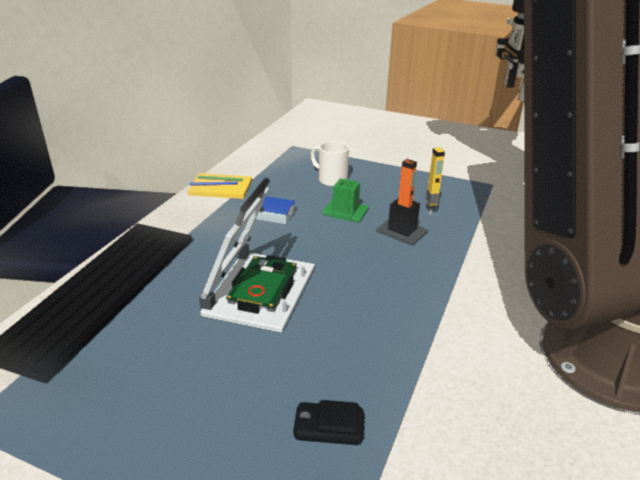

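View pics/top0.png

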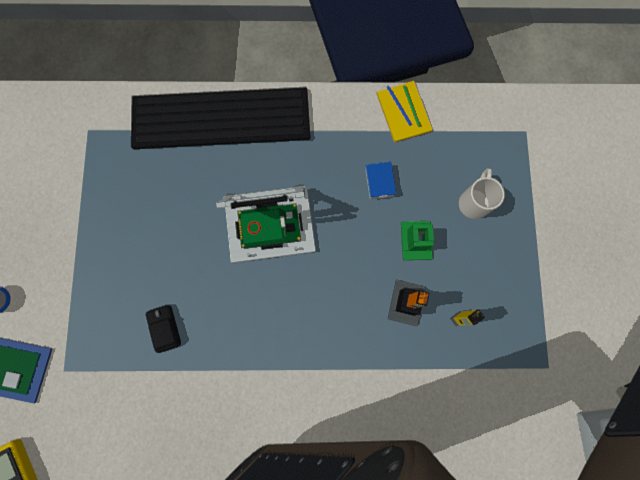

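The side view shows the orange gauge in its black stand at (405,200), the open frame with its handle near (256,198) and the ring at (257,291). The top view shows the gauge at (412,299) and the fixture at (270,225). The gauge candidates are orange at side (405,185) and yellow at side (436,175). The orange one in the black stand is meant, because the description rules out yellow. I'll confirm it in enlarged crops.

Run:
```python
import cv2,numpy as np
s=cv2.imread("pics/side0.png");t=cv2.imread("pics/top0.png")
def crop(im,x,y,w,h,k):
    c=cv2.resize(im[y:y+h,x:x+w],None,fx=k,fy=k,interpolation=cv2.INTER_CUBIC)
    for i in range(0,w,10):
        cv2.line(c,(i*k,0),(i*k,12 if (x+i)%50==0 else 5),(255,0,255),1)
        if (x+i)%20==0: cv2.putText(c,str(x+i),(i*k,22),0,.35,(255,0,255),1)
    for i in range(0,h,10):
        cv2.line(c,(0,i*k),(5,i*k),(255,0,255),1)
        if (y+i)%20==0: cv2.putText(c,str(y+i),(6,i*k+4),0,.35,(255,0,255),1)
    return c
cv2.imwrite("pics/c1.png",crop(t,210,170,130,100,6))
a=crop(s,190,170,130,165,3); a=cv2.resize(a,None,fx=1,fy=1)
b=crop(s,370,140,80,110,5); c=crop(t,380,270,100,60,4)
cv2.imwrite("pics/c2.png",crop(s,190,170,140,165,3) if 0 else np.hstack([crop(s,195,170,130,150,3),cv2.resize(b,(400,550))[:450]]))
cv2.imwrite("pics/c3.png",crop(t,380,270,100,60,8))
```

```text
(no output)
```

View pics/c1.png

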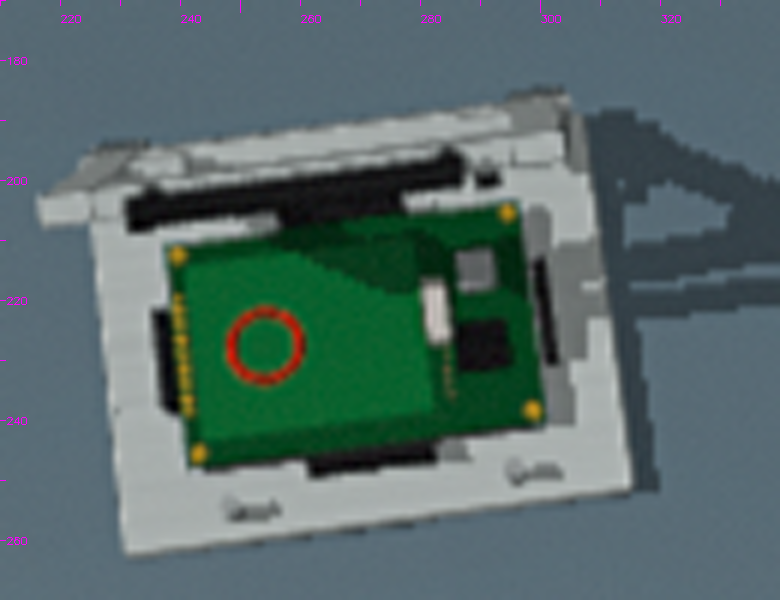

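View pics/c2.png

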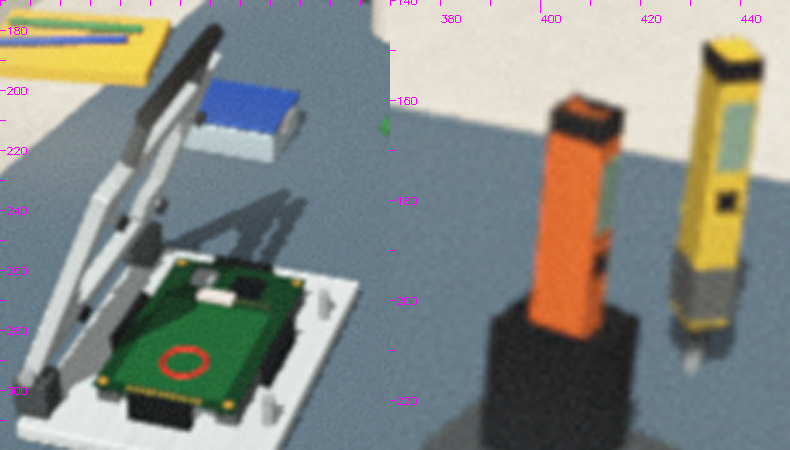

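View pics/c3.png

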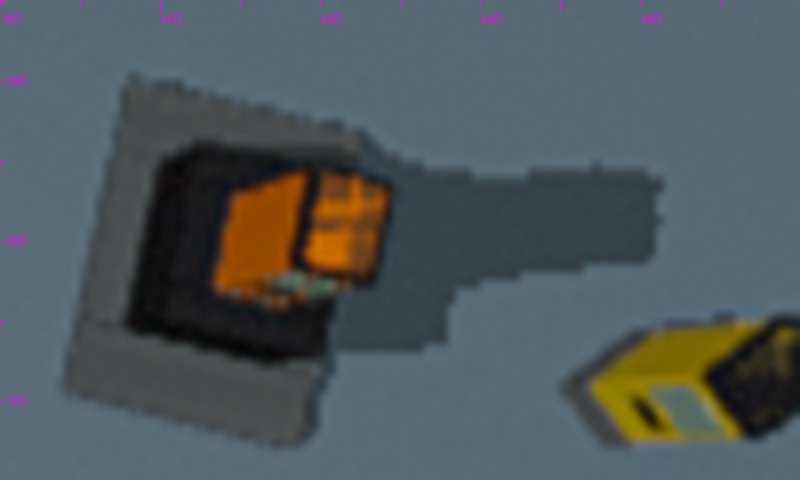

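Confirmed in the crops: orange case at side (407,185) in the black stand, which is the right gauge. Crop pixels are ring at top (254,227.5) and side (256,291), handle bar at top (232,206)–(287,197.5) and side (267,180)–(242,208). Next I'll fit the poses.

```bash
cat > h.py <<'E'
import numpy as np
from station import arm
from scipy.optimize import least_squares
M={n:arm.camera_model(n) for n in("side","top")}
def proj(n,P):
    m=M[n];T=np.linalg.inv(m["pose"]);c=T[:3,:3]@np.asarray(P)+T[:3,3];f=240/np.tan(np.radians(m["fovy"]/2))
    return np.array([m["cx"]+f*c[0]/c[2],m["cy"]+f*c[1]/c[2]])
def ray(n,u,v,z):
    m=M[n];f=240/np.tan(np.radians(m["fovy"]/2));d=m["pose"][:3,:3]@[(u-m["cx"])/f,(v-m["cy"])/f,1];o=m["pose"][:3,3]
    return o+d*(z-o[2])/d[2]
def place(p,q):
    c,s=np.cos(p[2]),np.sin(p[2]);return [p[0]+c*q[0]-s*q[1],p[1]+s*q[0]+c*q[1],q[2]]
E
cat > fit.py <<'E'
from h import *
np.set_printoptions(precision=4,suppress=True)
fx=[("top",(-.0775,.1,.016),(230.8,262)),("top",(-.0775,-.1,.016),(315.3,251.3)),
("top",(.045,.07,.032),(237.8,211.2)),("top",(-.045,.07,.032),(241.7,248)),("top",(-.045,-.07,.032),(300.8,240.8)),("top",(.045,-.07,.032),(296.7,203.3)),
("side",(.045,.07,.032),(227.3,297.3)),("side",(-.045,.07,.032),(272.3,307.3)),("side",(-.045,-.07,.032),(296.7,265)),("side",(.045,-.07,.032),(253.3,256.7))]
h=[("top",.055,(231.7,205.8)),("top",-.055,(286.7,197.5)),("side",.055,(241.7,208)),("side",-.055,(266.7,180))]
def hp(a,y): return (.075-.18*np.cos(a),y,.047+.18*np.sin(a))
def res(p):
    return np.concatenate([proj(n,place(p,q))-uv for n,q,uv in fx]+[proj(n,place(p,hp(p[3],y)))-uv for n,y,uv in h]+
     [proj(n,place(p,(p[4],p[5],.032)))-uv for n,uv in(("top",(254.2,227.5)),("side",(256.3,290.7)))])
r=least_squares(res,[.6,.1,0,1.6,0,0],loss="soft_l1");print(r.x);print(res(r.x).reshape(-1,2))
print("ring",place(r.x,(r.x[4],r.x[5],.032)),"handle",place(r.x,hp(r.x[3],0)),"shut",place(r.x,hp(0,0)))
print("ring rays",ray("top",254.2,227.5,.032),ray("side",256.3,290.7,.032))
print("gauge top",ray("top",423.5,298.5,.175),ray("side",409,161,.175))
F=[ray("top",380+a/8,270+b/8,.01) for a,b in((130,75),(65,390),(310,445),(365,130))]
print("foot",F,np.mean(F,0)); d=F[0]-F[1]+F[3]-F[2];print("yaw",np.arctan2(d[1],d[0]))
G=[ray("top",380+a/8,270+b/8,.175) for a,b in((320,170),(303,275),(378,283),(390,180))]
d=G[0]-G[1]+G[3]-G[2];print("gyaw",np.arctan2(d[1],d[0]),np.linalg.norm(G[0]-G[1]),np.linalg.norm(G[1]-G[2]))
print("yellow",ray("top",470,318,.1))
E
python3 fit.py
```

```text
[ 0.6183  0.0916  0.1269  1.1836 -0.0005  0.0346]
[[-0.0156  2.0012]
 [ 0.7561  1.7816]
 [-0.3499 -1.1611]
 [-0.5044 -0.4675]
 [ 0.6452 -0.8963]
 [ 0.0811 -0.5595]
 [-1.653   1.3088]
 [ 0.4793  0.7993]
 [ 0.6559 -1.0706]
 [ 1.1785 -0.5315]
 [-0.4912 -1.6944]
 [ 0.9352 -0.2995]
 [ 0.7581  2.4128]
 [-0.4121  0.8769]
 [ 0.3213 -0.5506]
 [ 0.2497  0.8148]]
ring [np.float64(0.6134633718052593), np.float64(0.12580914942176763), 0.032] handle [np.float64(0.625319847854084), np.float64(0.09246312809142525), np.float64(0.21367799065053583)] shut [np.float64(0.5141800284451166), np.float64(0.07828249475776891), np.float64(0.047)]
ring rays [0.6122 0.1265 0.032 ] [0.615  0.1239 0.032 ]
gauge top [ 0.4374 -0.228   0.175 ] [ 0.4419 -0.2327  0.175 ]
foot [array([ 0.4924, -0.205 ,  0.01  ]), array([ 0.4017, -0.1831,  0.01  ]), array([ 0.3857, -0.2531,  0.01  ]), array([ 0.4761, -0.2733,  0.01  ])] [ 0.439  -0.2286  0.01  ]
yaw -0.2286068598161728
gyaw -0.1854816385401449 0.026139185956498945 0.018449284918042184
yellow [ 0.4007 -0.3426  0.1   ]
```

Request:
arm_command --series '[0,0,-0.1,0,0,-0.1,1,0,0,-0.2,0,0,-0.2,1,0,0,-0.3,0,0,-0.3,1,0,0,-0.4,0,0,-0.4,1,0,0,-0.5,0,0,-0.5,1,0,0,-0.6,0,0,-0.6,1,0,0,-0.7,0,0,-0.7,1,0,0,-0.8,0,0,-0.8,1]'

```text
t: 1.1
eef_pos: [0.2855, -0.6114, 0.3283]
ee_rot: [3.141, 0.001, -1.443]
force: [0.2, 0.4, -0.7]
width: 0.0876
gripper_force: 0.0
```

Request:
arm_command --series '[0,0,0,-0.3,-0.2,0,1,0,0,0,-0.6,-0.4,0,1,0,0,0,-0.93,-0.6,0,1]'

```text
t: 1.48
eef_pos: [0.3339, -0.5109, 0.3278]
ee_rot: [3.141, 0.001, -1.449]
force: [0.5, -0.2, 0.4]
width: 0.0875
gripper_force: 0.0
```

Request:
arm_command --series '[0,0,0,-0.3,-0.2,0,1,0,0,0,-0.6,-0.4,0,1,0,0,0,-0.93,-0.6,0,1]'

```text
t: 1.85
eef_pos: [0.3821, -0.4111, 0.3281]
ee_rot: [3.141, 0.001, -1.448]
force: [0.7, -0.3, -0.4]
width: 0.0874
gripper_force: 0.0
```

Request:
arm_command --series '[0,0,0,-0.3,-0.2,0,0.6,0,0,0,-0.6,-0.4,0,0.6,0,0,0,-0.93,-0.6,0,0.6]'

```text
t: 2.22
eef_pos: [0.4303, -0.3115, 0.3282]
ee_rot: [3.141, 0.0, -1.448]
force: [0.3, 0.5, -0.6]
width: 0.0629
gripper_force: 0.0
```

Request:
arm_command --series '[0,0,0,-0.3,-0.2,0,0.6,0,0,0,-0.6,-0.4,0,0.6,0,0,0,-0.93,-0.6,0,0.6]'

```text
t: 2.6
eef_pos: [0.4784, -0.2119, 0.3283]
ee_rot: [3.141, 0.0, -1.448]
force: [0.3, -0.6, 0.4]
width: 0.0527
gripper_force: 0.0
```

Request:
arm_command --series '[0,0,0,-0.3,-0.2,0,0.6,0,0,0,-0.6,-0.4,0,0.6,0,0,0,-0.93,-0.6,0,0.6]'

```text
t: 2.98
eef_pos: [0.5266, -0.1123, 0.3283]
ee_rot: [3.141, 0.0, -1.448]
force: [-0.8, -1.0, 0.5]
width: 0.0527
gripper_force: 0.0
```

Request:
arm_command --series '[0,0,0,-0.3,-0.2,0,0.6,0,0,0,-0.6,-0.4,0,0.6,0,0,0,-0.93,-0.6,0,0.6]'

```text
t: 3.35
eef_pos: [0.5748, -0.0127, 0.3282]
ee_rot: [3.141, 0.0, -1.448]
force: [0.8, -0.0, 0.2]
width: 0.0524
gripper_force: 0.0
```

Request:
arm_command --series '[0,0,0,-0.3,-0.2,0,0.6,0,0,0,-0.6,-0.4,0,0.6,0,0,0,-0.93,-0.6,0,0.6,0,0,0,-0.93,-0.6,0,0.6]'

```text
t: 3.85
eef_pos: [0.6232, 0.088, 0.3271]
ee_rot: [3.14, -0.0, -1.446]
force: [-0.5, -0.1, -0.1]
width: 0.0522
gripper_force: 0.0
```

```bash
cat >> h.py <<'E'
from scipy.spatial.transform import Rotation as Ro
def need(P,yaw=None):
    "tool-frame move (shares) from the measured pose to TCP at P, tool down at yaw"
    s=arm.get_state();R=Ro.from_euler("xyz",s["ee_rot"]).as_matrix();d=R.T@(np.array(P)-s["eef_pos"])/.1
    t=np.zeros(3)
    if yaw is not None: t=(Ro.from_matrix(R.T)*Ro.from_euler("xyz",[np.pi,0,yaw])).as_rotvec()/(np.pi/2)
    print(np.round(s["eef_pos"],4),np.round(s["ee_rot"],4),"turn",np.round(t,3),"shift",np.round(d,3))
E
python3 - <<'E'
from h import *
import cv2
need((.6253,.0925,.2167),-1.444); print(arm.get_state()["q"])
a,b=arm.grab_frame("side"),arm.grab_frame("top")
cv2.imwrite("pics/d.png",np.hstack([cv2.resize(a[120:320,170:330],(400,500)),cv2.resize(b[140:300,200:328],(400,500))]))
E
```

```text
[0.6232 0.088  0.3271] [ 3.1396e+00 -2.0000e-04 -1.4461e+00] turn [ 0.001 -0.    -0.001] shift [-0.043 -0.029  1.104]
[ 4.49660791e-01  2.47245968e-01  3.22446953e-02 -4.32240292e-04
 -1.35775652e+00 -3.24827093e-01]
```

View pics/d.png

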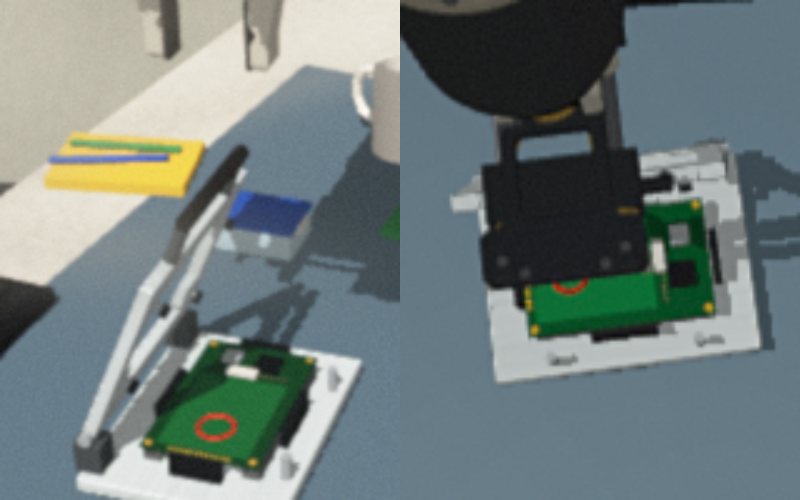

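The side view shows the fingers above and astride the handle line. Next: descend and pinch.

Request:
arm_command --series '[0,0,0,-0.04,-0.03,0.2,0.6,0,0,0,-0.04,-0.03,0.45,0.6,0,0,0,-0.04,-0.03,0.7,0.6,0,0,0,-0.04,-0.03,0.9,0.6,0,0,0,-0.04,-0.03,1.0,0.6]'

```text
t: 4.58
eef_pos: [0.6245, 0.0891, 0.2277]
ee_rot: [3.14, -0.0, -1.449]
force: [0.5, -0.1, 0.7]
width: 0.0527
gripper_force: 0.0
```

Request:
arm_command --series '[0,0,0,0,0,0.05,0.6,0,0,0,0,0,0.1,0.6,0,0,0,0,0,0.1,0.0,0,0,0,0,0,0.1,0.0,0,0,0,0,0,0.1,0.0,0,0,0,0,0,0.1,0.0]' --force 10

```text
t: 5.32
eef_pos: [0.6253, 0.0903, 0.2188]
ee_rot: [-3.141, 0.0, -1.448]
force: [-0.3, -0.9, 0.2]
width: 0.0183
gripper_force: 0.0
```

Run:
```python
from h import *
import cv2
s=arm.get_state();print(s["eef_pos"],s["width"],s["gripper_force"],s["force"])
a=arm.grab_frame("side")
cv2.imwrite("pics/e.png",cv2.resize(a[120:320,170:330],(480,600)))
```

```text
[0.62528161 0.09027047 0.21877758] 0.01827029088728744 0.0 [-0.27469291 -0.91098392  0.20817475]
```

View pics/e.png

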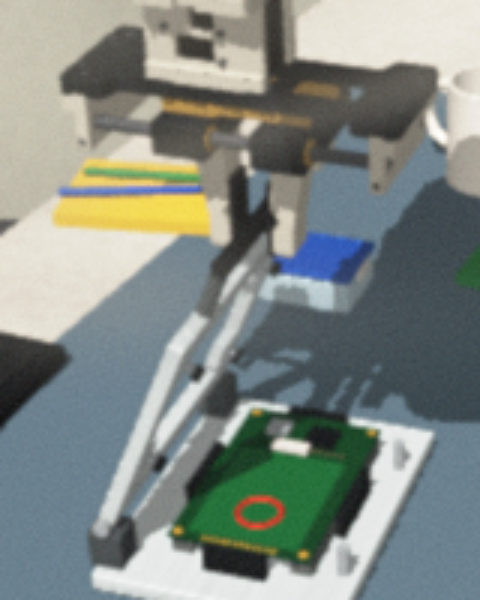

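The fingers straddle the bar near (245,215) in this crop and are still closing, with an 18 mm opening. I'll let them finish.

Request:
arm_command --series '[0,0,0,0,0,0,0,0,0,0,0,0,0,0,0,0,0,0,0,0,0]' --force 10

```text
t: 5.75
eef_pos: [0.6253, 0.0903, 0.2187]
ee_rot: [-3.141, 0.0, -1.448]
force: [-0.8, -0.8, 1.5]
width: 0.0115
gripper_force: 10.0
```

Run:
```python
from h import *
s=arm.get_state();print(s["eef_pos"],s["force"],s["width"],s["gripper_force"])
a0=1.1836;f=[.6183,.0916,.1269]
R=Ro.from_euler("xyz",s["ee_rot"]).as_matrix()
hp=lambda a:np.array(place(f,(.075-.18*np.cos(a),0,.047+.18*np.sin(a))))
for a1 in(1.1836,1.22,1.15):
  print(a1,hp(a1))
# alt: 3-row-per-0.1 rad steps
for a in np.arange(1.1836,-.01,-.09864): print(round(a,3),np.round(R.T@(hp(a)-hp(a0))/.1,3))
```

```text
[0.62528655 0.09027762 0.21868593] [-0.80851826 -0.83687517  1.5319285 ] 0.011524060961263507 9.998976588249207
1.1836 [0.62527657 0.09249011 0.21367484]
1.22 [0.63133808 0.09326347 0.21603788]
1.15 [0.61976042 0.09178633 0.21129751]
1.184 [0. 0. 0.]
1.085 [0.001 0.161 0.075]
0.986 [0.001 0.314 0.165]
0.888 [0.002 0.457 0.271]
0.789 [0.002 0.589 0.389]
0.69 [0.003 0.708 0.52 ]
0.592 [0.003 0.814 0.663]
0.493 [0.004 0.906 0.814]
0.394 [0.004 0.982 0.975]
0.296 [0.004 1.042 1.142]
0.197 [0.005 1.086 1.314]
0.099 [0.005 1.112 1.489]
-0.0 [0.005 1.121 1.667]
```

Request:
arm_command --series '[0,0,0,0,0.08,0.035,0,0,0,0,0,0.16,0.075,0,0,0,0,0,0.24,0.12,0,0,0,0,0,0.315,0.165,0,0,0,0,0,0.39,0.215,0,0,0,0,0,0.455,0.27,0,0,0,0,0,0.525,0.33,0,0,0,0,0,0.59,0.39,0]'

```text
t: 6.75
eef_pos: [0.5662, 0.0828, 0.1791]
ee_rot: [3.141, -0.0, -1.448]
force: [2.8, -2.7, 0.1]
width: 0.0117
gripper_force: 10.0
```

Run:
```python
from h import *
import cv2
s=arm.get_state();print(s["eef_pos"],s["force"],s["width"],s["gripper_force"])
a=arm.grab_frame("side")
cv2.imwrite("pics/f.png",cv2.resize(a[120:320,170:330],(480,600)))
```

```text
[0.56618526 0.08281074 0.17912753] [ 2.77501805 -2.66450102  0.07724319] 0.01167195549494899 9.982464909553528
```

View pics/f.png

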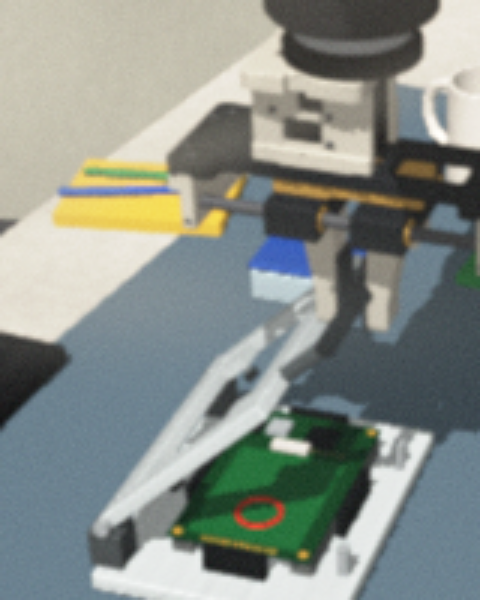

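The frame follows the pinch and is about half shut, with the bar between the fingers at (345,320). Continuing.

Request:
arm_command --series '[0,0,0,0,0.06,0.065,0,0,0,0,0,0.12,0.13,0,0,0,0,0,0.175,0.2,0,0,0,0,0,0.225,0.275,0,0,0,0,0,0.275,0.35,0,0,0,0,0,0.315,0.425,0,0,0,0,0,0.355,0.505,0,0,0,0,0,0.395,0.585,0]'

```text
t: 7.8
eef_pos: [0.5277, 0.0782, 0.1207]
ee_rot: [-3.141, 0.0, -1.448]
force: [4.7, -4.2, -1.2]
width: 0.0112
gripper_force: 10.0
```

Request:
arm_command --series '[0,0,0,0,0.015,0.04,0,0,0,0,0,0.03,0.08,0,0,0,0,0,0.045,0.125,0,0,0,0,0,0.06,0.165,0,0,0,0,0,0.07,0.21,0,0,0,0,0,0.08,0.25,0,0,0,0,0,0.09,0.295,0,0,0,0,0,0.1,0.34,0]'

```text
t: 8.8
eef_pos: [0.5181, 0.0769, 0.0869]
ee_rot: [-3.14, -0.0, -1.448]
force: [5.8, -5.7, 0.0]
width: 0.0114
gripper_force: 10.0
```

Request:
arm_command --series '[0,0,0,0,0.01,0.03,0,0,0,0,0,0.01,0.06,0,0,0,0,0,0.02,0.09,0,0,0,0,0,0.02,0.12,0,0,0,0,0,0.03,0.15,0,0,0,0,0,0.03,0.18,0,0,0,0,0,0.035,0.21,0,0,0,0,0,0.035,0.24,0]'

```text
t: 9.8
eef_pos: [0.5155, 0.0767, 0.0633]
ee_rot: [-3.139, 0.0, -1.448]
force: [6.7, -5.8, 1.6]
width: 0.0113
gripper_force: 10.0
```

Request:
arm_command --series '[0,0,0,0,0,0.015,0,0,0,0,0,0,0.03,0,0,0,0,0,0,0.045,0,0,0,0,0,0,0.06,0,0,0,0,0,0,0.075,0,0,0,0,0,0,0.09,0]'

```text
t: 10.55
eef_pos: [0.5154, 0.0772, 0.0553]
ee_rot: [-3.139, 0.001, -1.447]
force: [-0.2, -1.5, 14.7]
width: 0.0116
gripper_force: 10.0
```

Request:
arm_command --series '[0,0,0,0,0,0.01,0,0,0,0,0,0,0.02,0,0,0,0,0,0,0.03,0]'

```text
t: 10.92
eef_pos: [0.5154, 0.0775, 0.0525]
ee_rot: [-3.138, 0.001, -1.447]
force: [-0.0, -2.2, 14.6]
width: 0.0115
gripper_force: 10.0
```

Request:
arm_command --series '[0,0,0,0,0,0,0.22,0,0,0,0,0,0,0.22,0,0,0,0,0,-0.15,0.22,0,0,0,0,0,-0.4,0.22,0,0,0,0,0,-0.7,0.22,0,0,0,0,0,-1.0,0.22]'

```text
t: 11.68
eef_pos: [0.5139, 0.0765, 0.1528]
ee_rot: [-3.141, 0.0, -1.448]
force: [0.5, 0.2, 0.8]
width: 0.0194
gripper_force: 0.0
```

Request:
arm_command --series '[0,0,0,0.3,0.1,-0.3,0.6,0,0,0,0.6,0.2,-0.6,0.6,0,0,0,1.0,0.3,-1.0,0.6,0,0,0,1.0,0.3,-1.0,0.6]'

```text
t: 12.18
eef_pos: [0.4974, -0.028, 0.2553]
ee_rot: [-3.135, 0.001, -1.45]
force: [-0.6, 0.4, -0.9]
width: 0.0508
gripper_force: 0.0
```

Run:
```python
from h import *
import cv2
need((.4395,-.2295,.2800),-1.5708-.21)
a,b=arm.grab_frame("side"),arm.grab_frame("top")
cv2.imwrite("pics/g.png",np.hstack([cv2.resize(a[200:340,190:330],(400,400),interpolation=2),cv2.resize(b[170:280,215:325],(400,400),interpolation=2)]))
f=[.6183,.0916,.1269]
for n in("side","top"):
  for y in(.055,-.055): print(n,"handle end",proj(n,place(f,(-.105,y,.047))))
```

```text
[ 0.4974 -0.028   0.2553] [-3.1352e+00  6.0000e-04 -1.4502e+00] turn [-0.004  0.001  0.21 ] shift [ 1.93   0.815 -0.254]
side handle end [307.84101357 302.68080547]
side handle end [324.87432141 267.33974534]
top handle end [249.36103377 271.57153515]
top handle end [297.88215939 265.3124667 ]
```

View pics/g.png

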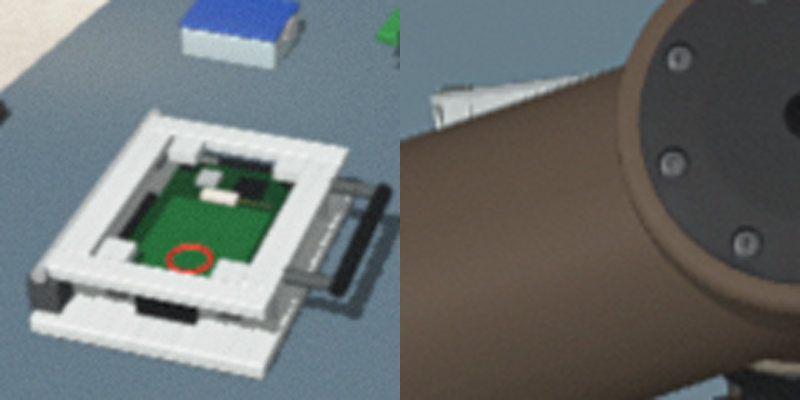

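The side view shows the frame flat and shut. The handle ends fall within about 1 px of the predicted shut position, and 15 N held it against its stop. Now to the gauge.

Request:
arm_command --series '[0,0,0,0.3,0.15,-0.1,0.6,0,0,0,0.65,0.3,-0.2,0.6,0,0,0,1.0,0.4,-0.25,0.6]'

```text
t: 12.65
eef_pos: [0.4684, -0.1306, 0.2758]
ee_rot: [3.14, 0.0, -1.447]
force: [0.0, -1.1, 0.1]
width: 0.0525
gripper_force: 0.0
```

Request:
arm_command --series '[0,0,0.07,0.3,0.15,0,0.6,0,0,0.14,0.6,0.3,0,0.6,0,0,0.21,0.93,0.41,0,0.6,0,0,0.21,0.93,0.41,0,0.6]'

```text
t: 13.15
eef_pos: [0.439, -0.2286, 0.2749]
ee_rot: [3.139, -0.0, -1.781]
force: [0.9, 0.4, -0.7]
width: 0.0526
gripper_force: 0.0
```

Run:
```python
from h import *
import cv2
need((.4395,-.2300,.143),-1.5708-.21)
a=arm.grab_frame("side")
cv2.imwrite("pics/i.png",cv2.resize(a[90:250,340:460],(600,600*160//120))[:600] if 0 else cv2.resize(a[100:250,340:460],(480,600),interpolation=2))
for z in(.145,.175): print([np.round(proj("side",(.4395+dx,-.23+dy,z)),1) for dx,dy in((0,0),(.013,0),(-.013,0))])
```

```text
[ 0.439  -0.2286  0.2749] [ 3.1390e+00 -1.0000e-04 -1.7808e+00] turn [ 0.002 -0.    -0.   ] shift [ 0.012 -0.012  1.319]
[array([408.3, 174.7]), array([402.4, 173.5]), array([414.3, 175.9])]
[array([409.7, 161.7]), array([403.7, 160.6]), array([415.8, 162.9])]
```

View pics/i.png

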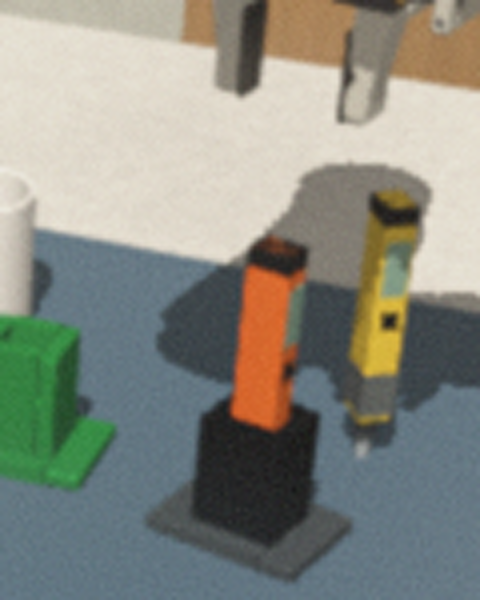

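The fingers hang astride the orange gauge: its top is at crop (278,250), and the yellow decoy is clear at (395,200). I'll descend and grip.

Request:
arm_command --series '[0,0,0,0.01,-0.01,0.3,0.6,0,0,0,0.01,-0.01,0.6,0.6,0,0,0,0.01,-0.01,0.85,0.6,0,0,0,0.01,-0.01,1.0,0.6]'

```text
t: 13.7
eef_pos: [0.4402, -0.2279, 0.1745]
ee_rot: [3.139, 0.0, -1.776]
force: [-0.2, -0.2, 0.2]
width: 0.0528
gripper_force: 0.0
```

Request:
arm_command --series '[0,0,0,0,0,0.15,0.6,0,0,0,0,0,0.3,0.6,0,0,0,0,0,0.3,0.2,0,0,0,0,0,0.3,0.2,0,0,0,0,0,0.3,0.2,0,0,0,0,0,0.3,0.2,0,0,0,0,0,0.3,0.2]' --force 20

```text
t: 14.58
eef_pos: [0.4408, -0.2292, 0.1466]
ee_rot: [-3.141, -0.0, -1.778]
force: [0.4, -0.2, 3.1]
width: 0.0256
gripper_force: 19.9
```

Run:
```python
from h import *
s=arm.get_state();print(s)
```

```text
{'t': 14.575, 'q': array([-8.29322862e-02,  1.60663851e-01, -5.15247909e-01,  2.41242506e-04,
       -8.93849232e-01, -1.24341034e-01]), 'qd': array([ 0.00049906,  0.00085347,  0.00033996,  0.0015926 ,  0.00047035,
       -0.00081693]), 'joint_efforts': array([-8.50888481e-02, -3.59878242e+01,  2.33977175e+01,  5.45843750e+00,
        2.16976879e-01,  3.43936685e-03]), 'eef_pos': array([ 0.44084021, -0.22917258,  0.1466152 ]), 'ee_rot': array([-3.14054198e+00, -5.83478184e-05, -1.77791866e+00]), 'force': array([ 0.43071736, -0.20535546,  3.0584417 ]), 'moment': array([0.17864126, 0.31281761, 0.03422001]), 'gripper_force': 19.93161231279373, 'width': 0.025648244132966794}
```

Request:
arm_command --series '[0,0,0,0,0,-0.05,0.2,0,0,0,0,0,-0.2,0.2,0,0,0,0,0,-0.4,0.2,0,0,0,0,0,-0.6,0.2,0,0,0,0,0,-0.8,0.2,0,0,0,0,0,-1.0,0.2]'

```text
t: 15.32
eef_pos: [0.4405, -0.229, 0.2477]
ee_rot: [-3.141, 0.0, -1.778]
force: [0.1, 0.5, -2.0]
width: 0.0259
gripper_force: 19.9
```

Request:
arm_command --series '[0,0,0,0,0,-0.3,0.2,0,0,0,0,0,-0.3,0.2]'

```text
t: 15.58
eef_pos: [0.4417, -0.2294, 0.2793]
ee_rot: [-3.136, -0.0, -1.778]
force: [0.3, -0.4, -1.8]
width: 0.026
gripper_force: 19.9
```

Run:
```python
from h import *
s=arm.get_state();print(s["force"],s["width"])
need((.6135,.1258,.26),-1.444)
need((.6135,.1258,.26))
```

```text
[ 0.26803687 -0.3740463  -1.83189124] 0.025962382959450987
[ 0.4417 -0.2294  0.2793] [-3.1364e+00 -1.0000e-04 -1.7778e+00] turn [-0.003 -0.001 -0.212] shift [-3.829 -0.951  0.198]
[ 0.4417 -0.2294  0.2793] [-3.1364e+00 -1.0000e-04 -1.7778e+00] turn [0. 0. 0.] shift [-3.829 -0.951  0.198]
```

Request:
arm_command --series '[0,0,0,-0.3,-0.08,0,0.2,0,0,0,-0.6,-0.16,0,0.2,0,0,0,-0.95,-0.24,0,0.2]'

```text
t: 15.95
eef_pos: [0.4834, -0.1403, 0.2759]
ee_rot: [3.141, 0.0, -1.779]
force: [0.5, 0.1, -1.5]
width: 0.0261
gripper_force: 19.9
```

Request:
arm_command --series '[0,0,0,-0.3,-0.08,0,0.2,0,0,0,-0.6,-0.16,0,0.2,0,0,0,-0.95,-0.24,0,0.2]'

```text
t: 16.32
eef_pos: [0.5265, -0.0521, 0.2759]
ee_rot: [3.141, -0.0, -1.778]
force: [0.2, -0.2, -1.5]
width: 0.0261
gripper_force: 19.9
```

Request:
arm_command --series '[0,0,0,-0.3,-0.08,0,0.2,0,0,0,-0.6,-0.16,0,0.2,0,0,0,-0.95,-0.24,0,0.2]'

```text
t: 16.7
eef_pos: [0.5695, 0.0358, 0.2758]
ee_rot: [3.141, -0.0, -1.778]
force: [1.5, 0.2, -1.8]
width: 0.0258
gripper_force: 19.9
```

Request:
arm_command --series '[0,0,0,-0.3,-0.08,0,0.2,0,0,0,-0.6,-0.16,0,0.2,0,0,0,-0.95,-0.24,0,0.2,0,0,0,-0.96,-0.24,0,0.2,0,0,0,-0.96,-0.24,0.3,0.2,0,0,0,-0.96,-0.24,0.6,0.2,0,0,0,-0.96,-0.24,0.7,0.2]'

```text
t: 17.58
eef_pos: [0.6117, 0.1233, 0.2041]
ee_rot: [3.139, -0.002, -1.779]
force: [-0.4, -0.8, -0.1]
width: 0.0257
gripper_force: 19.9
```

Run:
```python
from h import *
import cv2
s=arm.get_state();print(s["force"],s["width"])
need((.6135,.1258,.174))
a=arm.grab_frame("side")
x,y,w,h,k=210,190,120,130,5
c=cv2.resize(a[y:y+h-10,x:x+w],None,fx=k,fy=k,interpolation=2)
cv2.imwrite("pics/j.png",c)
P=s["eef_pos"].copy()
for d in(.1366,.1066): Q=P.copy();Q[2]-=d;u=proj("side",Q);print(u,(u-[x,y])*k)
u=proj("side",(.6135,.1258,.032));print("ring",(u-[x,y])*k)
```

```text
[-0.39494862 -0.81651865 -0.11458547] 0.02566402030041092
[0.6117 0.1233 0.2041] [ 3.1386e+00 -2.0000e-03 -1.7785e+00] turn [0. 0. 0.] shift [-0.029 -0.013  0.301]
[257.17052598 275.43183197] [235.85262988 427.15915983]
[256.3932041  261.82500458] [231.96602051 359.12502291]
ring [232.67262527 507.53421781]
```

View pics/j.png

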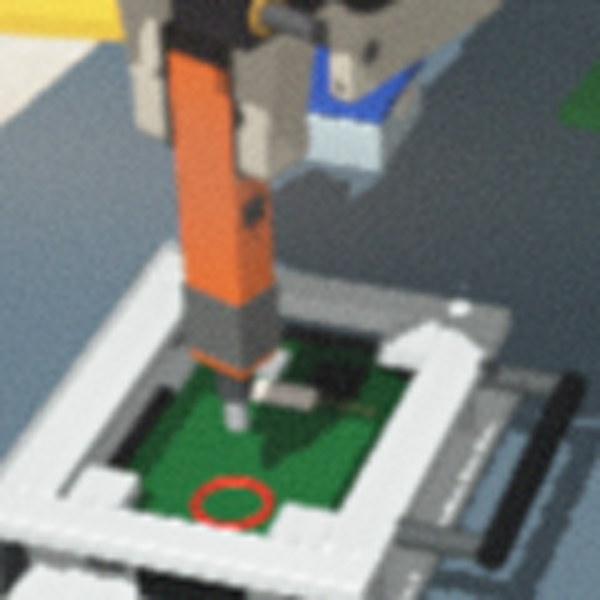

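The tip is at crop (236,428), matching its predicted position. The ring is at (232,503), and the gauge is upright. I'll descend close to the board, take a force baseline there, then step down.

Request:
arm_command --series '[0,0,0,-0.02,-0.02,0.1,0.2,0,0,0,-0.02,-0.02,0.2,0.2,0,0,0,-0.02,-0.02,0.28,0.2,0,0,0,-0.02,-0.02,0.3,0.2,0,0,0,-0.02,-0.02,0.3,0.2,0,0,0,-0.02,-0.02,0.3,0.2]'

```text
t: 18.38
eef_pos: [0.6154, 0.1256, 0.1765]
ee_rot: [-3.141, 0.0, -1.778]
force: [0.2, 0.6, -0.9]
width: 0.0257
gripper_force: 19.9
```

Request:
arm_command --series '[0,0,0,0,0,0,0.2]'

```text
t: 18.5
eef_pos: [0.6154, 0.1257, 0.1764]
ee_rot: [-3.141, 0.0, -1.778]
force: [0.1, 0.8, -1.2]
width: 0.0259
gripper_force: 19.9
```

Request:
arm_command --series '[0,0,0,0,0,0,0.2]'

```text
t: 18.62
eef_pos: [0.6153, 0.1256, 0.1763]
ee_rot: [-3.141, 0.0, -1.778]
force: [-0.3, -0.1, -1.5]
width: 0.0258
gripper_force: 19.9
```

Request:
arm_command --series '[0,0,0,0,0,0,0.2]'

```text
t: 18.75
eef_pos: [0.6152, 0.1256, 0.1761]
ee_rot: [-3.142, 0.0, -1.778]
force: [-0.1, -0.0, -1.8]
width: 0.0261
gripper_force: 19.9
```

Request:
arm_command --series '[0,0,0,0,0,0,0.2]'

```text
t: 18.88
eef_pos: [0.6152, 0.1256, 0.1761]
ee_rot: [3.142, 0.0, -1.778]
force: [-0.3, -0.1, -1.0]
width: 0.0263
gripper_force: 19.9
```

Request:
arm_command --series '[0,0,0,0,0,0.02,0.2,0,0,0,0,0,0.04,0.2,0,0,0,0,0,0.04,0.2,0,0,0,0,0,0.04,0.2]'

```text
t: 19.38
eef_pos: [0.6152, 0.1256, 0.172]
ee_rot: [3.142, -0.0, -1.778]
force: [-0.7, 0.9, -0.4]
width: 0.0259
gripper_force: 19.9
```

Request:
arm_command --series '[0,0,0,0,0,0.02,0.2,0,0,0,0,0,0.02,0.2,0,0,0,0,0,0.02,0.2]'

```text
t: 19.75
eef_pos: [0.6152, 0.1256, 0.1701]
ee_rot: [-3.142, -0.0, -1.778]
force: [0.7, 0.7, -1.3]
width: 0.026
gripper_force: 19.9
```

Request:
arm_command --series '[0,0,0,0,0,0.01,0.2,0,0,0,0,0,0.01,0.2,0,0,0,0,0,0.01,0.2]'

```text
t: 20.12
eef_pos: [0.6152, 0.1256, 0.1691]
ee_rot: [-3.142, 0.0, -1.778]
force: [-0.3, 0.5, -1.4]
width: 0.0259
gripper_force: 19.9
```

Request:
arm_command --series '[0,0,0,0,0,0.01,0.2,0,0,0,0,0,0.01,0.2,0,0,0,0,0,0.01,0.2]'

```text
t: 20.5
eef_pos: [0.6153, 0.1256, 0.1682]
ee_rot: [-3.141, 0.0, -1.778]
force: [0.2, -0.0, 0.7]
width: 0.0259
gripper_force: 19.9
```

Request:
arm_command --series '[0,0,0,0,0,0.01,0.2,0,0,0,0,0,0.01,0.2,0,0,0,0,0,0.01,0.2]'

```text
t: 20.88
eef_pos: [0.6153, 0.1256, 0.1672]
ee_rot: [-3.141, 0.0, -1.778]
force: [0.4, -0.9, 1.8]
width: 0.026
gripper_force: 19.9
```

Contact came at TCP z ≈ 0.1686, as predicted. Half-way in is z ≈ 0.1636.

Request:
arm_command --series '[0,0,0,0,0,0.01,0.2,0,0,0,0,0,0.02,0.2,0,0,0,0,0,0.035,0.2,0,0,0,0,0,0.035,0.2,0,0,0,0,0,0.035,0.2]'

```text
t: 21.5
eef_pos: [0.6153, 0.1256, 0.1637]
ee_rot: [-3.141, 0.0, -1.778]
force: [-0.3, -0.1, 2.0]
width: 0.0261
gripper_force: 19.9
```

Request:
arm_command --series '[0,0,0,0,0,0,0.2]'

```text
t: 21.62
eef_pos: [0.6153, 0.1256, 0.1637]
ee_rot: [-3.141, 0.0, -1.778]
force: [-0.4, 0.3, 1.7]
width: 0.0258
gripper_force: 19.9
```

Request:
arm_command --series '[0,0,0,0,0,0,0.2]'

```text
t: 21.75
eef_pos: [0.6153, 0.1256, 0.1636]
ee_rot: [-3.141, 0.0, -1.778]
force: [0.3, 0.1, 2.0]
width: 0.0261
gripper_force: 19.9
```

Request:
arm_command --series '[0,0,0,0,0,0,0.2]'

```text
t: 21.88
eef_pos: [0.6152, 0.1256, 0.1636]
ee_rot: [-3.142, 0.0, -1.778]
force: [0.4, 0.7, 1.5]
width: 0.0262
gripper_force: 19.9
```

Request:
arm_command --series '[0,0,0,0,0,0,0.2]'

```text
t: 22.0
eef_pos: [0.6153, 0.1256, 0.1636]
ee_rot: [-3.141, 0.0, -1.778]
force: [0.4, -0.3, 1.6]
width: 0.026
gripper_force: 19.9
```

Request:
arm_command --series '[0,0,0,0,0,0,0.2]'

```text
t: 22.12
eef_pos: [0.6153, 0.1256, 0.1636]
ee_rot: [-3.141, 0.0, -1.778]
force: [1.1, 0.6, 2.0]
width: 0.0261
gripper_force: 19.9
```

Request:
arm_command --series '[0,0,0,0,0,0,0.2]'

```text
t: 22.25
eef_pos: [0.6153, 0.1256, 0.1636]
ee_rot: [-3.141, 0.0, -1.778]
force: [0.4, -0.5, 2.8]
width: 0.0257
gripper_force: 19.9
```

The press averages 3.2 N over the baseline, so the tip is about half-way in. Handing in.

```bash
python3 -c "
from station import arm
print(arm.job_done())"
```

```text
the job is handed in; nothing more can be done
None
```

The job is handed in at about 22 s: the frame is eased fully shut, and the orange gauge is held upright in the red ring, its tip about half-way in (about 3.2 N, estimated from force and height, not seen in a picture); I viewed 11 pictures, one over the limit of 10.

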